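# Press the brush handle home on the ratchet press

### The job

The handle of the wooden stain brush held in the little ratchet press has worked out of its head. Turn the press's knob clockwise, click by click, until you feel the handle bottom firmly in the head, without straining it; then throw the pawl lever over to free the ratchet and wind the knob back until the ram's nose stands at least 10 mm clear of the handle, leaving the pawl thrown off and the other things on the table where they are.

Things in the scene. Friction and masses are not known exactly. Their poses are not given: they have to be found in the camera images.
- press: The ratchet press, a steel base plate 130 x 310 x 10 mm screwed to the table. Origin on the table under the knob's upright axis; x points across the plate away from the robot (give or take its yaw), y along the ram towards the brush (plate from y = -90 to +220 mm), z up. A flat toothed wheel (radius 46 mm, top 51 mm high) sits on the knob's axis; a stem of 7 mm radius rises from it to the knob.
- knob_grip (a point): On the knob's axis, 146 mm above the table, at the height to grip. The knob is a black bar 40 mm long, 14 wide, 28 high (130 to 158 mm above the table), long side along this point's x, which turns with it; pinch its 14 mm width. Turning it empty takes 0.03 N m; each 10 N at the nose adds 0.12 N m. With the pawl in it cannot turn back past the last click (22.5 degrees each); let go and re-grip.
- wheel (a joint): Angle of knob and toothed wheel, rad, 0 at the start, growing clockwise seen from above (forward: the ram moves out towards the brush, 12 mm per rad). At 0 the long side of the knob lies along the press's x axis. Stops at -1.4 and 3.4 rad.
- pawl: Drop pawl with lever on a level pin along the press's x; origin on the pin, in the press frame x = 38, y = 50, z = 74 mm. At first it is in: an arm slopes to the teeth, the ball-ended lever leans over the wheel (towards -y), own z axis upright. Push the ball along the press's +y some 50 mm: past upright it falls to its stop 1.3 rad over and stays. Takes 0.5 N, loaded up to 3 N; keep below 15 N.
- pawl_ball (a point): Centre of the lever's black ball, 22 mm in diameter, 42 mm from the pin. Pawl in: x = 38, y = 32, z = 112 mm in the press frame; pawl thrown off: y = 82, z = 101 mm. Beside it the knob ends 20 mm from the axis. When the pawl is freed under load, knob and ram spring back a little.
- nose: The ram's sprung rubber-faced nose, a disc of 9 mm radius, facing +y of the press, 17 mm to the -x side of the knob's axis and 25 mm above the table. Origin in the centre of its face. It gives 1 mm per 2.5 N (up to 14 mm).
- nose_face (a point): The centre of the nose's face (same point as the origin of the nose).
- brush: The head of the stain brush, a wooden block 60 x 90 x 24 mm with bristles up, clamped in the press's cradle (it cannot move) somewhat nearer to or farther from the ram from case to case. Its origin is the centre of the block's underside; axes as the press's. The bore faces the nose, 12 mm above this origin; how deep it is varies and cannot be seen.
- handle: The brush's round wooden handle, 16 mm thick, sticking about 40 mm out of the head towards the nose. Its origin is the head's origin when fully out (it starts 0 to 3 mm in) and moves along the press's +y as it is pressed in. It slides at about 6 N and bottoms 6 to 14 mm in; 10 N or more at the nose means it is home, more than 26 N would split the head.
- handle_end (a point): The rounded end of the handle that the nose pushes on. At the start 2 to 13 mm from the nose.
- jar: Green glass jar with a metal cap, 68 mm in diameter, 95 mm high; a bystander. Origin under its centre.
- lint_roller: Lint roller with a purple plastic handle, about 220 mm long, 48 mm high, lying; a bystander. Origin under it, between roller and handle.
- clip_a: Black binder clip, 50 x 18 x 14 mm, lying beside the press on the robot's side; a bystander.
- clip_b: Black binder clip like the other, beyond the press; a bystander.
- hanger_hook: Steel hanger hook, about 80 mm long, lying flat beyond the press; a bystander.
- button_tin: Flat round tin, 64 mm in diameter, 24 mm high; a bystander.
- clothes_peg: Wooden clothes peg 75 mm long; a bystander.

How it is judged:
By the outcome, as a careful person would: the job done as asked, in the order asked, and still so for the second after the job is handed in, with the robot touching nothing.
It also fails if it takes over 72 s, if anything falls off the work surface, if the arm or the gripper's body presses on something with over 40 N, if the wrist force passes 120 N, or if a joint passes its speed limit or range.

### The arm

A 6-joint arm with a two-finger parallel gripper is mounted at the origin on the work surface. World frame = base frame: x ahead of the robot, y to its left, z up, the work surface at z = 0. Lengths are in m, angles in rad, forces in N, time in s.
With the tool pointing down it reaches from about 0.35 to 0.975 m from the base axis. Payload 4.9 kg.
Tool frame: the origin (TCP) lies on the mounting face of the last link; the fingertips stand 173 mm ahead of it and the grasp point (between the pads) lies 155 mm ahead of it; z points along the fingers, y is the direction in which the jaws open and shut (so a half turn about z gives the same grasp; the last joint's range is limited). The gripper opens to 85 mm and grips with 20 to 120 N. Pads are 22 mm wide; open, the fingers measure 114 mm over their backs; the gripper's body (76 mm by 85 mm) begins 54 mm behind the grasp point. The pads swing forward as they close: fully open they stand 13 mm farther back than shut.
Start: joints at [1.211, 0.053, 1.613, -0, 1.476, -0.119], TCP at [0.149, 0.607, 0.405] pointing down, gripper open.
Joint ranges: [-3.01, 3.01], [-1.01, 2.22], [0.06, 2.58], [-1.02, 4.17], [0.09, 2.62], [-3.14, 3.14]. Speed limits (rad/s): [2.57, 2.57, 3.14, 3.14, 3.14, 3.14].

### API

Orientations are given as a unit quaternion [w, x, y, z].
In Python, from plant import manip gives the robot as it stands.
- The arm moves only by the tool play_rows, never from a script. Its argument "increments" is a list of rows, each an object with "offset": the shift along the tool's x, y, z in mm, a list of three; "twist": the turn about the tool's z in rad; "grip": the opening, from 0 (shut) to 1 (fully open). In form: [{"offset": [dx, dy, dz], "twist": twist, "grip": grip}, ...]. A call has 1 to 5 rows; each row is the pose to reach, as a shift and turn from the pose commanded when the call began, along the tool's axes at that moment; what a row does not reach only later rows make up. A row lasts 1/12 s, in which the tool goes at most 41.7 mm and 7.16 degrees, less where a joint would pass 70% of its speed; a pose out of reach is approached as far as the arm can. A call with a gripper value outside its range is refused whole. The fingers move at their own pace and stop on an object; the grip force is fixed at half the most. Time passes only in rows, so rows that repeat a pose let the fingers close. It gives the time, the measured TCP pose, the force and the opening at its end, in the units of the state.
- manip.state(): the state, without advancing time (a new reading comes with each control period).
- manip.grab_frame(name): name is "side" or "top" or "wrist"; returns the picture (384x512x3 uint8, blue, green, red); there is no depth.
- manip.get_calibration(name): a dict with "fx", "fy", "cx", "cy" (pixels), "T" (4x4, takes a point from camera to world coordinates). Camera axes: x right, y down, z forward; pixel columns grow to the right and rows downward; lengths in m; the calibration is good to about 2 mm. A picture is of the moment at which its call begins: read the wrist's pose just before it. get_calibration takes no time and is no camera call; for the wrist camera it gives the pose at the moment of the call.
- manip.job_done(): hands the job in, once; it reports no verdict.
Trained networks look in the newest picture that a camera, given by its name, has taken for a name from the list of things; names that differ only in an ending like _2 or _b are one class to them, and where a whole thing is asked for, a point or a joint stands for the part that bears it (a point fixed in the world has none). Each returns a list of dicts, best first, with "p" (0 to 1); they miss things now and then, are a little off and sometimes report something else, mostly with a low value. They report only what shows in the picture. A call takes as long as a camera call.
- manip.boxes_of(query, camera): "xyz" ([x, y, z] in m, in the coordinates of the camera as it stood for that picture, good to about 4 mm: the middle of the surface that is visible of it).
- manip.tip_of(query, camera): "xyz" ([x, y, z] in m, in the coordinates of the camera as it stood for that picture, good to about 4 mm: a listed point, or the origin of a listed thing).
The state is a dict: "time": time; "joint_pos": joint angles; "joint_vel": joint speeds; "joint_efforts": joint torques, N m; "tool_pos": TCP position; "tool_rot": TCP orientation; "contact_force": force on the tool from outside, world axes, zero at the start; "ft_torque": the same for the moment, N m; "gripper_width": opening from 0.0 (shut) to 1.0 (fully open).
Only numpy, scipy, OpenCV 4.12 (cv2) and the standard library are available. Lean on these libraries where they do the work, as an engineer would, in place of code of your own. Each camera call takes 0.05 s, during which the arm holds its last target. There are 200 camera calls.

## Working session

There is one attempt and no reset: what is moved stays moved. The work goes in short steps, Python scripts to look and compute and a tool call to move; the robot and the scene stay as the last step left them, time stands still between calls to the robot, and variables do not carry over. Pictures are saved under pics/ and viewed, about 8 in all and at most 12, crops included, and the job is handed in when it is done.

Besides the shell and the picture viewer there is one more tool, called as name(argument=value, ...) on one line, values as JSON. play_rows: Moves the arm, as the interface text tells. Its arguments: {"type":"object","properties":{"increments":{"type":"array"}},"required":["increments"]}

```bash
mkdir -p pics; cat > h.py <<'E'
from plant import manip
import numpy as np, cv2
from scipy.spatial.transform import Rotation as R
def w(cam,p):
    T=np.array(manip.get_calibration(cam)["T"]); return T[:3,:3]@np.array(p)+T[:3,3]
def look(cam,q,f="tip_of",n=2):
    for d in getattr(manip,f)(q,cam)[:n]: print(cam,q,round(d["p"],2),np.round(w(cam,d["xyz"])*1000,1))
def st():
    s=manip.state(); q=s["tool_rot"]; r=R.from_quat([q[1],q[2],q[3],q[0]]).as_matrix()
    print("t",round(s["time"],2),"tcp",np.round(np.array(s["tool_pos"])*1000,1),"F",np.round(s["contact_force"],2),"M",np.round(s["ft_torque"],3),"g",round(s["gripper_width"],3)); print(np.round(r,3).tolist(),"j",np.round(s["joint_pos"],2))
    return s,r
E
python3 - <<'E'
from h import *
st()
for c in ("side","top"):
    cv2.imwrite(f"pics/{c}0.png",manip.grab_frame(c))
    for q in ("press","knob_grip","pawl","pawl_ball","nose_face","handle_end","brush","handle"): look(c,q,n=1)
E
```

```text
t 0.0 tcp [149.  606.7 403.5] F [-0.44  0.45  1.05] M [ 0.031 -0.005  0.036] g 1.002
[[-0.971, 0.238, -0.001], [0.238, 0.971, -0.002], [0.0, -0.002, -1.0]] j [ 1.21  0.05  1.61  0.    1.48 -0.12]
side press 0.56 [ 549.3 -127.8   -2.5]
side knob_grip 0.84 [ 551.2 -123.   145. ]
side pawl 0.51 [587.9 -76.5  75. ]
side pawl_ball 0.54 [592.9 -93.7 110.2]
side nose_face 0.51 [530.9 -51.5  29.3]
side handle_end 0.65 [528.3 -38.   26.4]
side brush 0.74 [535.3  45.1  10.2]
side handle 0.38 [534.9  47.7   9. ]
top press 0.71 [ 550.1 -121.2   -2.6]
top knob_grip 0.97 [ 545.8 -123.5  147.9]
top pawl 0.59 [588.  -72.6  75.5]
top pawl_ball 0.39 [590.2 -93.9 112.9]
top nose_face 0.35 [532.6 -50.6  25.5]
top handle_end 0.54 [533.6 -34.8  22.9]
top brush 0.81 [537.5  45.6  12.5]
top handle 0.2 [535.3  46.8  13.6]
```

View pics/top0.png

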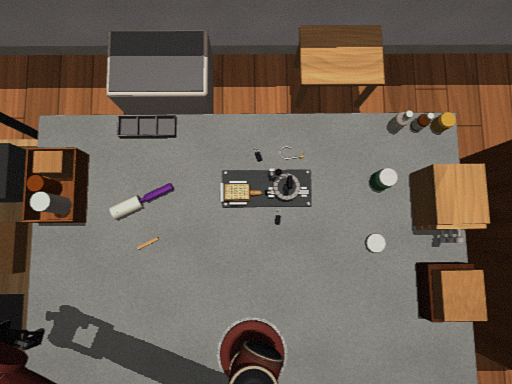

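View pics/side0.png

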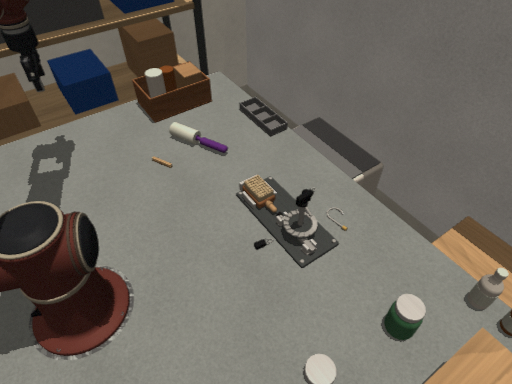

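The pictures show the press at about (265,188) in the top view, with the knob to the right, the brush to the left and clips on both sides. All detections are consistent, with a press yaw of about -0.03 rad. Next I move above the knob.

play_rows(increments=[{"offset": [-28,-31,0],"twist": 0,"grip": 0.6},{"offset": [-56,-62,0],"twist": 0,"grip": 0.6},{"offset": [-84,-93,0],"twist": 0,"grip": 0.6},{"offset": [-112,-124,0],"twist": 0,"grip": 0.6},{"offset": [-140,-153,0],"twist": 0,"grip": 0.6}])

```text
time: 1.32
tool_pos: [0.2488, 0.4233, 0.4047]
tool_rot: [0.0, 0.12, 0.993, 0.0]
contact_force: [1.2, -0.3, 0.4]
gripper_width: 0.596
```

play_rows(increments=[{"offset": [-28,-31,0],"twist": 0,"grip": 0.6},{"offset": [-56,-62,0],"twist": 0,"grip": 0.6},{"offset": [-84,-93,0],"twist": 0,"grip": 0.6},{"offset": [-112,-124,0],"twist": 0,"grip": 0.6},{"offset": [-140,-153,0],"twist": 0,"grip": 0.6}])

```text
time: 1.73
tool_pos: [0.3482, 0.2411, 0.4051]
tool_rot: [0.001, 0.12, 0.993, 0.0]
contact_force: [0.5, 0.2, -0.0]
gripper_width: 0.6
```

play_rows(increments=[{"offset": [-28,-31,0],"twist": 0,"grip": 0.6},{"offset": [-56,-62,0],"twist": 0,"grip": 0.6},{"offset": [-84,-93,0],"twist": 0,"grip": 0.6},{"offset": [-112,-124,0],"twist": 0,"grip": 0.6},{"offset": [-140,-153,0],"twist": 0,"grip": 0.6}])

```text
time: 2.15
tool_pos: [0.4478, 0.0588, 0.4052]
tool_rot: [0.001, 0.12, 0.993, 0.0]
contact_force: [-0.6, -0.2, 0.2]
gripper_width: 0.599
```

play_rows(increments=[{"offset": [-28,-31,0],"twist": -0.1,"grip": 0.6},{"offset": [-56,-62,0],"twist": -0.213,"grip": 0.6},{"offset": [-84,-93,0],"twist": -0.213,"grip": 0.6},{"offset": [-112,-124,0],"twist": -0.213,"grip": 0.6},{"offset": [-140,-153,0],"twist": -0.213,"grip": 0.6}])

```text
time: 2.57
tool_pos: [0.5474, -0.1233, 0.4048]
tool_rot: [0.0, 0.014, 1.0, -0.0]
contact_force: [-0.1, 0.7, 0.3]
gripper_width: 0.6
```

```bash
python3 - <<'E'
from h import *
s,r=st()
cv2.imwrite("pics/w1.png",manip.grab_frame("wrist"))
for q in ("press","knob_grip","pawl","pawl_ball","nose_face","handle_end","brush"): look("wrist",q,n=1)
st()
E
```

```text
t 2.57 tcp [ 547.4 -123.3  404.8] F [-0.08  0.73  0.35] M [ 0.025 -0.048 -0.056] g 0.6
[[-1.0, 0.029, 0.0], [0.029, 1.0, -0.0], [-0.0, -0.0, -1.0]] j [-0.35 -0.1   1.76  0.    1.48 -1.9 ]
wrist press 0.71 [ 550.3 -124.7   -4. ]
wrist knob_grip 0.64 [ 551.4 -124.4  144.6]
wrist pawl 0.68 [589.1 -72.3  73.6]
wrist pawl_ball 0.81 [588.7 -88.4 113.8]
wrist nose_face 0.77 [534.  -47.1  23.5]
wrist handle_end 0.87 [535.1 -33.6  31.3]
t 2.97 tcp [ 546.5 -119.8  405. ] F [ 0.06 -0.01 -1.32] M [-0.031  0.073  0.054] g 0.6
[[-1.0, 0.026, 0.0], [0.026, 1.0, -0.0], [-0.0, 0.0, -1.0]] j [-0.35 -0.1   1.77  0.    1.48 -1.89]
```

View pics/w1.png

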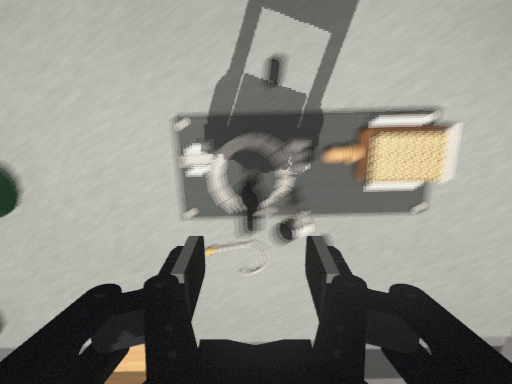

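The wrist picture, slightly blurred, shows the knob at (252,195), the ball at (290,230), the handle at (345,155) and the plate's edges. The arm was still settling, so I look again for better numbers.

```bash
python3 - <<'E'
from h import *
im=manip.grab_frame("wrist"); cv2.imwrite("pics/w2.png",im)
c=manip.get_calibration("wrist"); T=np.array(c["T"])
for q in ("press","knob_grip","pawl","pawl_ball","nose_face","handle_end","brush"): look("wrist",q,n=1)
st()
g=cv2.cvtColor(im,cv2.COLOR_BGR2GRAY)
def world(u,v,z):
    d=T[:3,:3]@np.array([(u-c["cx"])/c["fx"],(v-c["cy"])/c["fy"],1]); return (T[:3,3]+d*(z-T[2,3])/d[2])*1000
# far edge (low in image): search rows for bright->dark step in columns
P=[]
for u in range(195,420,3):
    col=cv2.GaussianBlur(g,(5,5),0)[195:240,u].astype(int); d=np.diff(col,1)
    k=np.argmax(col[4:]-col[:-4]); 
    if (col[4:]-col[:-4])[k]>25: P.append(world(u,195+k+2,.010))
P=np.array(P); 
for _ in range(4):
    k=np.polyfit(P[:,1],P[:,0],1); e=P[:,0]-np.polyval(k,P[:,1]); P=P[abs(e)<max(1.5,1.5*e.std())]
print("edge slope dx/dy",k,len(P),e.std())
E
```

```text
wrist press 0.8 [ 553.6 -125.    -2.4]
wrist knob_grip 0.95 [ 552.3 -127.1  144.5]
wrist pawl_ball 0.64 [591.6 -95.  115.5]
wrist nose_face 0.47 [535.6 -53.1  21.9]
wrist handle_end 0.82 [535.6 -35.7  29.1]
wrist brush 0.92 [537.1  38.2  11.5]
t 3.37 tcp [ 546.9 -120.7  404.8] F [-0.02  0.15  0.18] M [-0.01  -0.01   0.026] g 0.601
[[-1.0, 0.027, 0.0], [0.027, 1.0, -0.0], [-0.0, -0.0, -1.0]] j [-0.35 -0.1   1.76 -0.    1.48 -1.89]
edge slope dx/dy [3.3628554e-03 6.1703192e+02] 52 0.4015134142117533
```

View pics/w2.png

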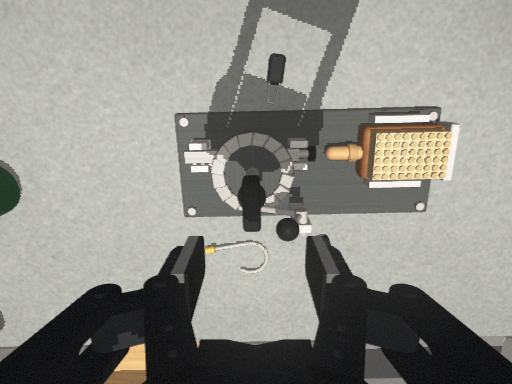

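```bash
python3 - <<'E'
from h import *
c=manip.get_calibration("wrist"); T=np.array(c["T"])
def world(u,v,z):
    d=T[:3,:3]@np.array([(u-c["cx"])/c["fx"],(v-c["cy"])/c["fy"],1]); return (T[:3,3]+d*(z-T[2,3])/d[2])*1000
for p in [(184,122),(433,116),(192,212),(420,207),(176,114),(440,107),(182,217),(427,212)]: print(p,np.round(world(*p,.01),1))
for p in [(244,229),(261,230),(243,178),(265,178)]: print(p,np.round(world(*p,.158),1))
E
```

```text
(184, 122) [ 497.9 -203.3   10. ]
(433, 116) [499.   86.4  10. ]
(192, 212) [ 610.2 -203.8   10. ]
(420, 207) [611.4  86.2  10. ]
(176, 114) [ 488.6 -211.7   10. ]
(440, 107) [489.1  93.   10. ]
(182, 217) [ 616.7 -217.2   10. ]
(427, 212) [618.4  96.   10. ]
(244, 229) [ 569.3 -130.9  158. ]
(261, 230) [ 570.5 -117.8  158. ]
(243, 178) [ 528.7 -130.1  158. ]
(265, 178) [ 529.1 -114.   158. ]
```

Screws and plate edges give a yaw of about -0.004 rad and an axis at about (550.5,-124). The second picture agrees: knob bar at (252,205), ball at (288,230), nose at (310,153), handle end at (328,153). I descend and grip.

play_rows(increments=[{"offset": [-3.7,-3.2,25],"twist": -0.023,"grip": 0.6},{"offset": [-3.7,-3.2,50],"twist": -0.023,"grip": 0.6},{"offset": [-3.7,-3.2,75],"twist": -0.023,"grip": 0.6},{"offset": [-3.7,-3.2,95],"twist": -0.023,"grip": 0.6},{"offset": [-3.7,-3.2,102],"twist": -0.023,"grip": 0.6}])

```text
time: 3.78
tool_pos: [0.5493, -0.1238, 0.2987]
tool_rot: [-0.003, 0.002, 1.0, 0.001]
contact_force: [-1.4, 1.3, 0.1]
gripper_width: 0.602
```

play_rows(increments=[{"offset": [0,0,0],"twist": 0,"grip": 0.5},{"offset": [0,0,0],"twist": 0,"grip": 0.4},{"offset": [0,0,0],"twist": 0,"grip": 0.3},{"offset": [0,0,0],"twist": 0,"grip": 0.25},{"offset": [0,0,0],"twist": 0,"grip": 0.25}])

```text
time: 4.2
tool_pos: [0.5511, -0.1244, 0.3045]
tool_rot: [0.001, 0.002, 1.0, -0.001]
contact_force: [-0.3, -0.5, 0.4]
gripper_width: 0.252
```

```bash
python3 - <<'E'
from h import *
cv2.imwrite("pics/w3.png",manip.grab_frame("wrist")); st()
E
```

```text
t 4.25 tcp [ 550.9 -124.4  304.1] F [ 0.46 -0.23 -0.51] M [-0.012  0.049 -0.039] g 0.25
[[-1.0, 0.005, 0.002], [0.005, 1.0, -0.001], [-0.002, -0.001, -1.0]] j [-0.35 -0.01  1.85 -0.    1.3  -1.92]
```

View pics/w3.png

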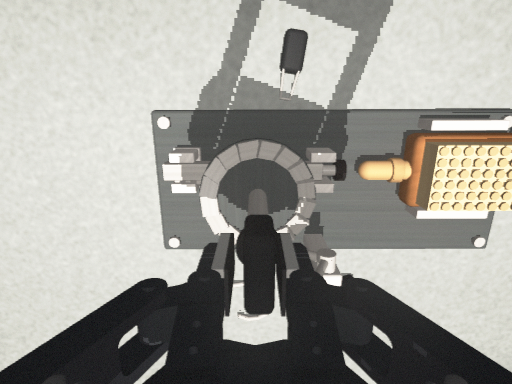

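The knob sits centred between the pads (236 to 282 px), so I close on it.

play_rows(increments=[{"offset": [0,0,0],"twist": 0,"grip": 0.15},{"offset": [0,0,0],"twist": 0,"grip": 0.05},{"offset": [0,0,0],"twist": 0,"grip": 0.05},{"offset": [0,0,0],"twist": 0,"grip": 0.05},{"offset": [0,0,0],"twist": 0,"grip": 0.05}])

```text
time: 4.67
tool_pos: [0.5509, -0.1233, 0.304]
tool_rot: [0.001, 0.002, 1.0, 0.001]
contact_force: [-1.6, 5.9, 4.7]
gripper_width: 0.152
```

```bash
cat >> h.py <<'E'
def feel(n=8):
    A=[];B=[]
    for _ in range(n):
        manip.grab_frame("side"); s=manip.state(); A.append(list(s["contact_force"])+list(s["ft_torque"])); B.append(s["joint_efforts"][5])
    A=np.array(A); s,r=st(); print("wheel yaw deg",round(np.degrees(np.arctan2(-r[0,1],r[1,1])),2)*-1,"meanFM",np.round(A.mean(0),3),"sd",np.round(A.std(0),3),"j6",np.round(np.mean(B),3),np.round(np.std(B),3))
E
python3 -c "
from h import *
feel()"
```

```text
t 5.07 tcp [ 550.9 -123.3  304. ] F [-2.04  5.86  4.09] M [ 0.826  0.132 -0.036] g 0.152
[[-1.0, 0.004, 0.001], [0.004, 1.0, 0.003], [-0.001, 0.003, -1.0]] j [-0.35 -0.01  1.85  0.    1.3  -1.92]
wheel yaw deg 0.26 meanFM [-8.220e-01  5.846e+00  4.337e+00  7.750e-01  1.200e-01 -4.000e-03] sd [0.739 0.624 0.28  0.027 0.035 0.026] j6 -0.012 0.0
```

play_rows(increments=[{"offset": [0,1,-0.5],"twist": 0.11,"grip": 0.05},{"offset": [0,1,-0.5],"twist": 0.22,"grip": 0.05},{"offset": [0,1,-0.5],"twist": 0.33,"grip": 0.05},{"offset": [0,1,-0.5],"twist": 0.41,"grip": 0.05},{"offset": [0,1,-0.5],"twist": 0.41,"grip": 0.05}])

```text
time: 5.48
tool_pos: [0.5509, -0.1228, 0.3041]
tool_rot: [0.001, 0.206, 0.978, 0.001]
contact_force: [1.0, 3.9, 2.9]
gripper_width: 0.148
```

```bash
python3 -c "
from h import *
feel(4)"
```

```text
t 5.68 tcp [ 550.9 -122.8  304.1] F [0.37 5.52 4.67] M [ 0.807 -0.13  -0.001] g 0.153
[[-0.916, 0.401, 0.002], [0.401, 0.916, 0.001], [-0.001, 0.002, -1.0]] j [-0.35 -0.01  1.85  0.    1.3  -1.51]
wheel yaw deg 23.67 meanFM [ 0.388  4.999  4.125  0.67  -0.121 -0.021] sd [0.25  0.558 0.448 0.088 0.014 0.017] j6 0.052 0.067
```

play_rows(increments=[{"offset": [0,0,0],"twist": 0.11,"grip": 0.05},{"offset": [0,0,0],"twist": 0.22,"grip": 0.05},{"offset": [0,0,0],"twist": 0.33,"grip": 0.05},{"offset": [0,0,0],"twist": 0.393,"grip": 0.05},{"offset": [0,0,0],"twist": 0.393,"grip": 0.05}])

```text
time: 6.1
tool_pos: [0.551, -0.1228, 0.3041]
tool_rot: [0.001, 0.393, 0.919, 0.001]
contact_force: [1.3, 6.1, 4.2]
gripper_width: 0.148
```

```bash
python3 -c "
from h import *
feel(5)"
```

```text
t 6.35 tcp [ 551.  -122.8  304.1] F [1.44 5.72 4.3 ] M [ 0.837 -0.144 -0.025] g 0.153
[[-0.692, 0.722, 0.002], [0.722, 0.692, 0.001], [-0.0, 0.002, -1.0]] j [-0.35 -0.01  1.85  0.    1.3  -1.12]
wheel yaw deg 46.2 meanFM [ 1.32   5.813  4.517  0.827 -0.154 -0.036] sd [0.404 0.464 0.415 0.021 0.017 0.018] j6 -0.004 0.042
```

play_rows(increments=[{"offset": [0,0,0],"twist": 0.11,"grip": 0.05},{"offset": [0,0,0],"twist": 0.22,"grip": 0.05},{"offset": [0,0,0],"twist": 0.33,"grip": 0.05},{"offset": [0,0,0],"twist": 0.393,"grip": 0.05},{"offset": [0,0,0],"twist": 0.393,"grip": 0.05}])

```text
time: 6.77
tool_pos: [0.551, -0.1227, 0.3041]
tool_rot: [0.0, 0.565, 0.825, 0.001]
contact_force: [2.5, 6.8, 3.7]
gripper_width: 0.156
```

```bash
python3 -c "
from h import *
feel(5)"
```

```text
t 7.02 tcp [ 551.  -122.7  304.1] F [1.74 6.   4.19] M [ 0.833 -0.233  0.042] g 0.154
[[-0.363, 0.932, 0.002], [0.932, 0.363, 0.001], [0.001, 0.002, -1.0]] j [-0.35 -0.01  1.85  0.    1.3  -0.72]
wheel yaw deg 68.71 meanFM [ 1.661  6.339  3.768  0.787 -0.247  0.034] sd [0.211 0.394 0.419 0.04  0.027 0.025] j6 0.056 0.042
```

play_rows(increments=[{"offset": [0,0,0],"twist": 0.11,"grip": 0.05},{"offset": [0,0,0],"twist": 0.22,"grip": 0.05},{"offset": [0,0,0],"twist": 0.33,"grip": 0.05},{"offset": [0,0,0],"twist": 0.393,"grip": 0.05},{"offset": [0,0,0],"twist": 0.393,"grip": 0.05}])

```text
time: 7.43
tool_pos: [0.5511, -0.1227, 0.3041]
tool_rot: [0.0, 0.715, 0.699, 0.001]
contact_force: [3.7, 6.2, 3.7]
gripper_width: 0.152
```

```bash
python3 -c "
from h import *
feel(6)"
```

```text
t 7.73 tcp [ 551.1 -122.7  304.1] F [2.78 6.58 2.54] M [ 0.843 -0.325  0.042] g 0.152
[[0.021, 1.0, 0.002], [1.0, -0.021, 0.001], [0.001, 0.002, -1.0]] j [-0.35 -0.01  1.85  0.    1.3  -0.33]
wheel yaw deg 91.22 meanFM [ 2.947  6.339  3.605  0.82  -0.309  0.036] sd [0.272 0.408 0.621 0.013 0.036 0.038] j6 0.06 0.039
```

play_rows(increments=[{"offset": [0,0,0],"twist": 0.11,"grip": 0.05},{"offset": [0,0,0],"twist": 0.22,"grip": 0.05},{"offset": [0,0,0],"twist": 0.33,"grip": 0.05},{"offset": [0,0,0],"twist": 0.393,"grip": 0.05},{"offset": [0,0,0],"twist": 0.393,"grip": 0.05}])

```text
time: 8.15
tool_pos: [0.5512, -0.1227, 0.3041]
tool_rot: [0.0, 0.838, 0.546, 0.002]
contact_force: [4.2, 6.2, 3.1]
gripper_width: 0.151
```

```bash
python3 -c "
from h import *
feel(6)"
```

```text
t 8.45 tcp [ 551.2 -122.7  304.1] F [2.84 6.17 2.96] M [ 0.775 -0.381  0.047] g 0.153
[[0.403, 0.915, 0.003], [0.915, -0.403, 0.001], [0.002, 0.002, -1.0]] j [-0.35 -0.01  1.85  0.    1.3   0.06]
wheel yaw deg 113.74 meanFM [ 3.103  6.229  3.138  0.795 -0.384  0.057] sd [0.412 0.147 0.227 0.039 0.035 0.027] j6 0.086 0.039
```

play_rows(increments=[{"offset": [0,0,0],"twist": 0.07,"grip": 0.05},{"offset": [0,0,0],"twist": 0.14,"grip": 0.05},{"offset": [0,0,0],"twist": 0.2,"grip": 0.05},{"offset": [0,0,0],"twist": 0.2,"grip": 0.05}])

```text
time: 8.78
tool_pos: [0.5513, -0.1227, 0.3041]
tool_rot: [0.0, 0.888, 0.459, 0.002]
contact_force: [3.4, 5.8, 2.6]
gripper_width: 0.155
```

```bash
python3 -c "
from h import *
feel(6)"
```

```text
t 9.08 tcp [ 551.2 -122.7  304.1] F [3.25 5.88 3.14] M [ 0.761 -0.406  0.126] g 0.153
[[0.576, 0.817, 0.003], [0.817, -0.576, 0.001], [0.003, 0.002, -1.0]] j [-0.35 -0.01  1.85  0.    1.3   0.26]
wheel yaw deg 125.18 meanFM [ 3.764  6.073  3.023  0.769 -0.394  0.122] sd [0.419 0.309 0.471 0.023 0.011 0.024] j6 0.146 0.036
```

The handle has bottomed: torque now rises at the spring's rate, and I estimate 13 N. A full click should reach about 19 N, still under the limit. I take it in two steps.

play_rows(increments=[{"offset": [0,0,0],"twist": 0.05,"grip": 0.05},{"offset": [0,0,0],"twist": 0.1,"grip": 0.05},{"offset": [0,0,0],"twist": 0.1,"grip": 0.05}])

```text
time: 9.33
tool_pos: [0.5513, -0.1227, 0.3041]
tool_rot: [0.0, 0.91, 0.415, 0.002]
contact_force: [3.5, 5.0, 3.0]
gripper_width: 0.152
```

```bash
python3 -c "
from h import *
feel(6)"
```

```text
t 9.63 tcp [ 551.3 -122.7  304.1] F [4.35 5.68 2.38] M [ 0.795 -0.49   0.109] g 0.151
[[0.655, 0.756, 0.003], [0.756, -0.655, 0.001], [0.003, 0.002, -1.0]] j [-0.35 -0.01  1.85  0.    1.3   0.36]
wheel yaw deg 130.91 meanFM [ 3.97   5.788  2.822  0.772 -0.411  0.156] sd [0.472 0.312 0.262 0.028 0.045 0.033] j6 0.172 0.03
```

play_rows(increments=[{"offset": [0,0,0],"twist": 0.05,"grip": 0.05},{"offset": [0,0,0],"twist": 0.085,"grip": 0.05},{"offset": [0,0,0],"twist": 0.085,"grip": 0.05}])

```text
time: 9.88
tool_pos: [0.5513, -0.1228, 0.3041]
tool_rot: [0.0, 0.927, 0.376, 0.002]
contact_force: [4.7, 5.1, 2.3]
gripper_width: 0.151
```

```bash
python3 -c "
from h import *
feel(6)"
```

```text
t 10.18 tcp [ 551.3 -122.8  304.1] F [4.33 6.11 2.04] M [ 0.808 -0.412  0.167] g 0.153
[[0.717, 0.697, 0.003], [0.697, -0.717, 0.001], [0.003, 0.002, -1.0]] j [-0.35 -0.01  1.85  0.    1.3   0.45]
wheel yaw deg 135.78 meanFM [ 4.28   5.895  2.496  0.775 -0.409  0.196] sd [0.327 0.279 0.452 0.019 0.043 0.031] j6 0.195 0.021
```

The click is complete at about 19 N by torque. I let go and lift.

play_rows(increments=[{"offset": [0,0,0],"twist": 0,"grip": 0.3},{"offset": [0,0,0],"twist": 0,"grip": 0.5},{"offset": [0,0,0],"twist": 0,"grip": 0.5},{"offset": [0,0,-30],"twist": 0,"grip": 0.5},{"offset": [0,0,-65],"twist": 0,"grip": 0.5}])

```text
time: 10.6
tool_pos: [0.5492, -0.1232, 0.3645]
tool_rot: [-0.003, 0.927, 0.375, -0.004]
contact_force: [0.5, -1.1, 0.2]
gripper_width: 0.502
```

play_rows(increments=[{"offset": [0,0,0],"twist": 0.12,"grip": 0.3},{"offset": [0,0,0],"twist": 0.24,"grip": 0.0},{"offset": [0,0,0],"twist": 0.36,"grip": 0.0},{"offset": [0,0,0],"twist": 0.48,"grip": 0.0},{"offset": [0,0,0],"twist": 0.6,"grip": 0.0}])

```text
time: 11.02
tool_pos: [0.5503, -0.1236, 0.3678]
tool_rot: [0.0, 0.997, 0.082, -0.0]
contact_force: [0.3, 0.4, 0.8]
gripper_width: 0.004
```

play_rows(increments=[{"offset": [0,0,0],"twist": 0.1,"grip": 0},{"offset": [0,0,0],"twist": 0.17,"grip": 0.0},{"offset": [0,0,0],"twist": 0.17,"grip": 0.0},{"offset": [0,0,0],"twist": 0.17,"grip": 0.0}])

```text
time: 11.35
tool_pos: [0.5504, -0.1235, 0.3679]
tool_rot: [0.0, 1.0, 0.001, -0.0]
contact_force: [0.2, -0.1, 0.3]
gripper_width: 0.001
```

```bash
python3 - <<'E'
from h import *
cv2.imwrite("pics/w4.png",manip.grab_frame("wrist"))
for q in ("knob_grip","pawl_ball","nose_face","handle_end","brush"): look("wrist",q,n=1)
im=manip.grab_frame("top")
for q in ("knob_grip","pawl_ball","nose_face","handle_end"): look("top",q,n=1)
st()
E
```

```text
wrist knob_grip 0.73 [ 552.3 -125.6  148.7]
wrist pawl_ball 0.75 [593.  -94.6 112.6]
wrist nose_face 0.73 [534.1 -32.7  24.2]
wrist handle_end 0.75 [538.  -29.6  32.6]
wrist brush 0.86 [536.3  42.2  12.3]
top knob_grip 0.51 [ 547.5 -120.2  150.2]
top pawl_ball 0.5 [ 355.2 -427.5    1.5]
top handle_end 0.5 [528.6 -30.4  25. ]
t 11.9 tcp [ 550.6 -123.2  368.2] F [ 0.15 -0.32  0.31] M [-0.023 -0.034  0.026] g 0.003
[[1.0, -0.0, -0.0], [-0.0, -1.0, -0.0], [-0.0, 0.0, -1.0]] j [-0.35 -0.07  1.79 -0.    1.42  1.22]
```

View pics/w4.png

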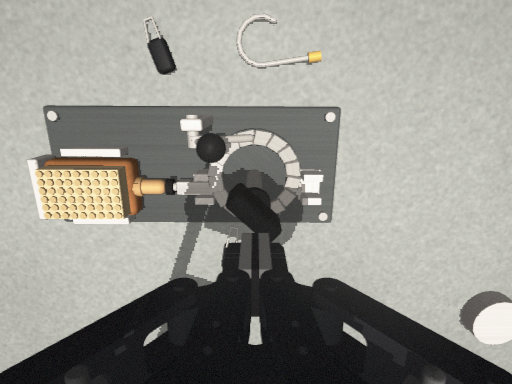

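The knob stands at about 135 degrees (255,210), the ball is at (211,148), and the nose is touching the handle near (168,187). Next I bring the closed fingertips behind the ball.

play_rows(increments=[{"offset": [30,4.8,0],"twist": 0,"grip": 0},{"offset": [42.4,4.8,0],"twist": 0,"grip": 0},{"offset": [42.4,4.8,30],"twist": 0,"grip": 0.0},{"offset": [42.4,4.8,60],"twist": 0,"grip": 0.0},{"offset": [42.4,4.8,85],"twist": 0,"grip": 0.0}])

```text
time: 12.32
tool_pos: [0.593, -0.128, 0.2818]
tool_rot: [-0.0, 1.0, 0.0, -0.0]
contact_force: [-0.6, 0.7, -0.3]
gripper_width: -0.003
```

play_rows(increments=[{"offset": [0,0,6],"twist": 0,"grip": 0},{"offset": [0,0,6],"twist": 0,"grip": 0.0}])

```text
time: 12.48
tool_pos: [0.592, -0.1277, 0.2743]
tool_rot: [-0.001, 1.0, -0.0, -0.003]
contact_force: [-1.3, 0.8, 0.1]
gripper_width: -0.001
```

```bash
python3 -c "
from h import *
st()
cv2.imwrite('pics/s5.png',cv2.resize(manip.grab_frame('side')[150:280,220:370],None,fx=4,fy=4,interpolation=cv2.INTER_CUBIC))"
```

```text
t 12.48 tcp [ 592.  -127.7  274.3] F [-1.31  0.81  0.14] M [-0.034 -0.003  0.071] g -0.001
[[1.0, -0.0, -0.005], [-0.0, -1.0, 0.002], [-0.005, -0.002, -1.0]] j [-0.34  0.12  1.77 -0.    1.26  1.24]
```

View pics/s5.png

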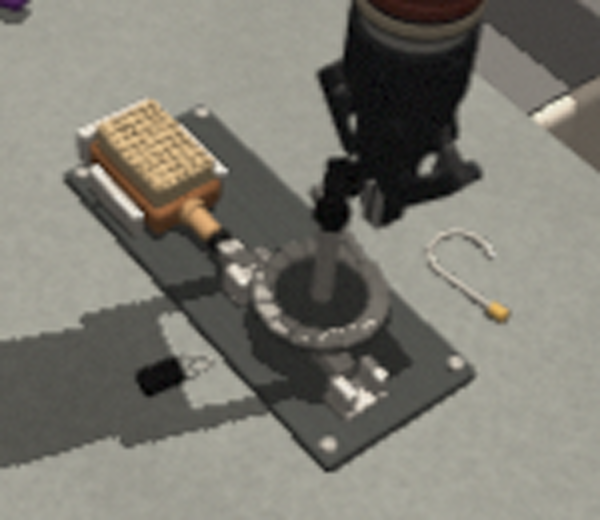

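The fingers stand behind the ball and touch nothing. I push along +y.

play_rows(increments=[{"offset": [0,-7,0],"twist": 0,"grip": 0},{"offset": [0,-14,0],"twist": 0,"grip": 0.0},{"offset": [0,-21,0],"twist": 0,"grip": 0.0},{"offset": [0,-28,0],"twist": 0,"grip": 0.0},{"offset": [0,-35,0],"twist": 0,"grip": 0.0}])

```text
time: 12.95
tool_pos: [0.5934, -0.0922, 0.2789]
tool_rot: [0.0, 1.0, -0.0, 0.001]
contact_force: [0.0, 0.5, -0.7]
gripper_width: -0.005
```

play_rows(increments=[{"offset": [0,-7,0],"twist": 0,"grip": 0},{"offset": [0,-14,0],"twist": 0,"grip": 0.0},{"offset": [0,-21,0],"twist": 0,"grip": 0.0},{"offset": [0,-22,0],"twist": 0,"grip": 0.0},{"offset": [0,-22,0],"twist": 0,"grip": 0.0}])

```text
time: 13.37
tool_pos: [0.5929, -0.0704, 0.2769]
tool_rot: [-0.0, 1.0, 0.0, -0.0]
contact_force: [0.3, -0.9, 0.5]
gripper_width: 0.001
```

```bash
python3 -c "
from h import *
st()
for c in ('side','top','wrist'):
    manip.grab_frame(c); look(c,'pawl_ball',n=2)"
```

```text
t 13.37 tcp [592.9 -70.4 276.9] F [ 0.34 -0.94  0.48] M [ 0.026 -0.004  0.022] g 0.001
[[1.0, 0.001, -0.001], [0.001, -1.0, 0.0], [-0.001, -0.0, -1.0]] j [-0.24  0.1   1.79 -0.    1.26  1.33]
side pawl_ball 0.45 [589.8 -43.6  99.2]
top pawl_ball 0.45 [593.6 -46.5 102.2]
wrist pawl_ball 0.93 [588.9 -43.9 101.7]
```

The pawl is thrown off: all three cameras put the ball at about (590,-44,101). I lift and return over the knob.

play_rows(increments=[{"offset": [0,8,-10],"twist": 0,"grip": 0},{"offset": [0,8,-45],"twist": 0,"grip": 0.0},{"offset": [0,8,-85],"twist": 0,"grip": 0.0},{"offset": [0,8,-92],"twist": 0,"grip": 0.0},{"offset": [-25,30,-92],"twist": 0,"grip": 0.4}])

```text
time: 14.08
tool_pos: [0.5708, -0.1004, 0.376]
tool_rot: [0.001, 1.0, 0.002, 0.006]
contact_force: [-0.0, -0.3, 1.3]
gripper_width: 0.128
```

play_rows(increments=[{"offset": [-17,23,0],"twist": 0,"grip": 0.5},{"offset": [-17,23,0],"twist": 0,"grip": 0.5},{"offset": [-17,23,0],"twist": 0,"grip": 0.5},{"offset": [-17,23,0],"twist": 0,"grip": 0.5},{"offset": [-17,23,0],"twist": 0,"grip": 0.5}])

```text
time: 14.5
tool_pos: [0.5513, -0.1239, 0.3695]
tool_rot: [-0.0, 1.0, 0.0, 0.0]
contact_force: [-0.3, -0.4, -0.7]
gripper_width: 0.499
```

```bash
python3 - <<'E'
from h import *
cv2.imwrite("pics/w6.png",manip.grab_frame("wrist"))
for q in ("knob_grip","pawl_ball","nose_face","handle_end"): look("wrist",q,n=1)
st()
E
```

```text
wrist knob_grip 0.91 [ 553.  -123.9  143.5]
wrist pawl_ball 0.59 [589.6 -41.5 103.4]
wrist nose_face 0.59 [534.5 -34.1  25.4]
wrist handle_end 0.9 [535.7 -27.7  30.5]
t 14.75 tcp [ 551.2 -123.6  369. ] F [-0.32 -0.46 -0.28] M [-0.    -0.028  0.013] g 0.502
[[1.0, 0.001, -0.0], [0.001, -1.0, 0.0], [-0.0, -0.0, -1.0]] j [-0.35 -0.07  1.79  0.    1.42  1.22]
```

View pics/w6.png

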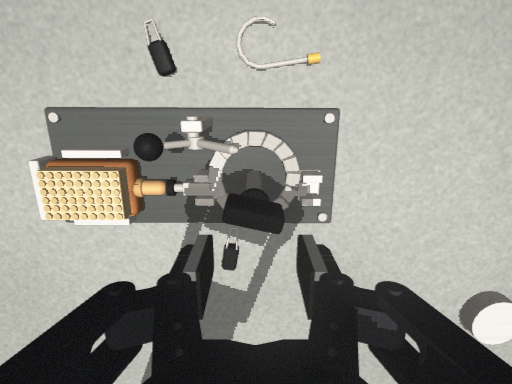

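The ball is now at (148,147), thrown over. The knob has sprung back to about 104 degrees, near-horizontal at (254,212). I turn the jaws to match and re-grip.

play_rows(increments=[{"offset": [0,-1.6,0],"twist": -0.12,"grip": 0.5},{"offset": [0,-1.6,0],"twist": -0.24,"grip": 0.5},{"offset": [0,-1.6,0],"twist": -0.36,"grip": 0.5},{"offset": [0,-1.6,0],"twist": -0.48,"grip": 0.5},{"offset": [0,-1.6,0],"twist": -0.6,"grip": 0.5}])

```text
time: 15.17
tool_pos: [0.5511, -0.1221, 0.3691]
tool_rot: [-0.0, 0.954, 0.299, -0.0]
contact_force: [-0.9, 0.2, 0.3]
gripper_width: 0.5
```

play_rows(increments=[{"offset": [0,0,0],"twist": -0.12,"grip": 0.5},{"offset": [0,0,0],"twist": -0.24,"grip": 0.5},{"offset": [0,0,0],"twist": -0.36,"grip": 0.5},{"offset": [0,0,0],"twist": -0.48,"grip": 0.5},{"offset": [0,0,0],"twist": -0.6,"grip": 0.5}])

```text
time: 15.58
tool_pos: [0.5511, -0.1222, 0.3691]
tool_rot: [-0.0, 0.824, 0.567, -0.0]
contact_force: [-0.1, -0.0, -0.4]
gripper_width: 0.499
```

play_rows(increments=[{"offset": [0,0,15],"twist": -0.12,"grip": 0.5},{"offset": [0,0,35],"twist": -0.126,"grip": 0.5},{"offset": [0,0,55],"twist": -0.126,"grip": 0.5},{"offset": [0,0,64],"twist": -0.126,"grip": 0.5},{"offset": [0,0,64],"twist": -0.126,"grip": 0.5}])

```text
time: 16.0
tool_pos: [0.5501, -0.1219, 0.3021]
tool_rot: [-0.002, 0.788, 0.616, -0.002]
contact_force: [0.1, -0.0, 0.2]
gripper_width: 0.502
```

```bash
python3 - <<'E'
from h import *
cv2.imwrite("pics/w7.png",manip.grab_frame("wrist"))
st()
E
```

```text
t 16.05 tcp [ 550.7 -122.1  304. ] F [-0.33 -0.31  0.7 ] M [-0.021  0.    -0.012] g 0.498
[[0.242, 0.97, -0.003], [0.97, -0.242, 0.001], [0.0, -0.003, -1.0]] j [-0.35 -0.01  1.85 -0.    1.3  -0.11]
```

View pics/w7.png

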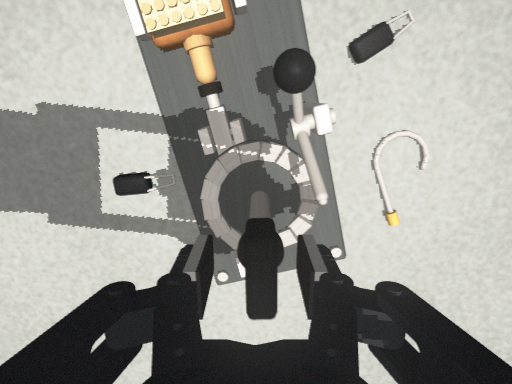

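The knob is vertical and centred between the pads at (260,270). I close and wind back.

play_rows(increments=[{"offset": [0,0,0],"twist": 0,"grip": 0.3},{"offset": [0,0,0],"twist": 0,"grip": 0.05},{"offset": [0,0,0],"twist": 0,"grip": 0.05},{"offset": [0,0,0],"twist": 0,"grip": 0.05},{"offset": [0,0,0],"twist": 0,"grip": 0.05}])

```text
time: 16.47
tool_pos: [0.5514, -0.1226, 0.3071]
tool_rot: [0.001, 0.788, 0.615, 0.001]
contact_force: [-2.7, 1.6, 6.6]
gripper_width: 0.15
```

play_rows(increments=[{"offset": [0,0,0],"twist": -0.1,"grip": 0.05},{"offset": [0,0,0],"twist": -0.2,"grip": 0.05},{"offset": [0,0,0],"twist": -0.3,"grip": 0.05},{"offset": [0,0,0],"twist": -0.4,"grip": 0.05},{"offset": [0,0,0],"twist": -0.5,"grip": 0.05}])

```text
time: 16.88
tool_pos: [0.5513, -0.1226, 0.3071]
tool_rot: [0.001, 0.61, 0.793, 0.0]
contact_force: [-3.0, 1.8, 6.5]
gripper_width: 0.15
```

play_rows(increments=[{"offset": [0,0,0],"twist": -0.1,"grip": 0.05},{"offset": [0,0,0],"twist": -0.2,"grip": 0.05},{"offset": [0,0,0],"twist": -0.3,"grip": 0.05},{"offset": [0,0,0],"twist": -0.4,"grip": 0.05},{"offset": [0,0,0],"twist": -0.5,"grip": 0.05}])

```text
time: 17.3
tool_pos: [0.5513, -0.1226, 0.3071]
tool_rot: [0.001, 0.395, 0.919, 0.0]
contact_force: [-3.7, 1.1, 6.5]
gripper_width: 0.154
```

play_rows(increments=[{"offset": [0,0,0],"twist": -0.1,"grip": 0.05},{"offset": [0,0,0],"twist": -0.2,"grip": 0.05},{"offset": [0,0,0],"twist": -0.3,"grip": 0.05},{"offset": [0,0,0],"twist": -0.4,"grip": 0.05},{"offset": [0,0,0],"twist": -0.5,"grip": 0.05}])

```text
time: 17.72
tool_pos: [0.5513, -0.1226, 0.3071]
tool_rot: [0.001, 0.155, 0.988, -0.0]
contact_force: [-2.6, -0.2, 6.6]
gripper_width: 0.147
```

play_rows(increments=[{"offset": [0,0,0],"twist": -0.1,"grip": 0.05},{"offset": [0,0,0],"twist": -0.2,"grip": 0.05},{"offset": [0,0,0],"twist": -0.2,"grip": 0.05},{"offset": [0,0,0],"twist": -0.2,"grip": 0.05}])

```text
time: 18.05
tool_pos: [0.5513, -0.1226, 0.3071]
tool_rot: [0.001, 0.058, 0.998, -0.0]
contact_force: [-2.2, -0.2, 5.9]
gripper_width: 0.154
```

```bash
python3 - <<'E'
from h import *
feel(2)
manip.grab_frame("wrist")
for q in ("pawl_ball","nose_face","handle_end"): look("wrist",q,n=1)
E
```

```text
t 18.15 tcp [ 551.3 -122.6  307.1] F [-2.83  0.54  6.95] M [0.212 0.584 0.033] g 0.152
[[-0.993, 0.116, 0.002], [0.116, 0.993, -0.001], [-0.002, -0.001, -1.0]] j [-0.35 -0.01  1.84 -0.    1.31 -1.81]
wheel yaw deg 6.64 meanFM [-3.115  0.965  6.587  0.236  0.526  0.03 ] sd [0.283 0.426 0.361 0.024 0.058 0.003] j6 0.024 0.004
wrist pawl_ball 0.59 [591.  -44.7 102.3]
wrist nose_face 0.76 [532.2 -48.7  23.7]
wrist handle_end 0.73 [533.3 -28.6  29.8]
```

play_rows(increments=[{"offset": [0,0,0],"twist": 0,"grip": 0.3},{"offset": [0,0,0],"twist": 0,"grip": 0.5},{"offset": [0,0,0],"twist": 0,"grip": 0.5},{"offset": [0,0,-30],"twist": 0,"grip": 0.5},{"offset": [0,0,-65],"twist": 0,"grip": 0.5}])

```text
time: 18.77
tool_pos: [0.5499, -0.1221, 0.3667]
tool_rot: [-0.004, 0.058, 0.998, 0.001]
contact_force: [0.8, -0.3, -0.0]
gripper_width: 0.503
```

play_rows(increments=[{"offset": [0,0,-35],"twist": 0,"grip": 0.5},{"offset": [0,0,-35],"twist": 0,"grip": 0.5},{"offset": [0,0,-35],"twist": 0,"grip": 0.5},{"offset": [0,0,-35],"twist": 0,"grip": 0.5},{"offset": [0,0,-35],"twist": 0,"grip": 0.5}])

```text
time: 19.18
tool_pos: [0.5506, -0.1223, 0.4032]
tool_rot: [-0.001, 0.058, 0.998, 0.0]
contact_force: [0.9, -0.6, -0.8]
gripper_width: 0.499
```

```bash
python3 - <<'E'
from h import *
cv2.imwrite("pics/w8.png",manip.grab_frame("wrist"))
for q in ("knob_grip","pawl_ball","nose_face","handle_end"): look("wrist",q,n=1)
st()
E
```

```text
wrist knob_grip 0.94 [ 552.7 -126.2  146.7]
wrist pawl_ball 0.94 [588.7 -43.3 102.5]
wrist nose_face 0.63 [532.1 -50.   24.7]
wrist handle_end 0.94 [539.  -27.9  29.6]
t 19.43 tcp [ 550.8 -122.4  404. ] F [ 0.16 -0.39  0.47] M [-0.032 -0.032  0.018] g 0.5
[[-0.993, 0.116, -0.002], [0.116, 0.993, 0.001], [0.002, 0.0, -1.0]] j [-0.35 -0.09  1.76 -0.    1.48 -1.81]
```

View pics/w8.png

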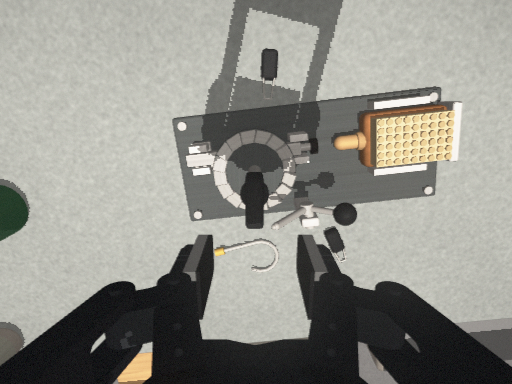

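The final view shows the nose at (318,146) and the handle end at (334,142), about 18 mm apart. The ball is thrown over at (345,213), and the clips and hook have not moved. I hand the job in.

```bash
python3 -c "
from h import *
manip.job_done(); st()"
```

```text
the job is handed in; nothing more can be done
the job is handed in; nothing more can be done
```

The handle is pressed home, the pawl is thrown off and the ram is wound back. I handed the job in at about 19.4 s of the 72 s allowed.

- **Pressing in:** I turned the knob clockwise six clicks. The torque stayed flat while the handle slid (about 6 N), then rose at the spring's rate. That put the force at the nose at about 19 N by torque, with a couple of newtons of uncertainty, against the 10 N needed and the 26 N limit. I read that as the handle having bottomed. From the detections, its end moved about 7 mm into the head.
- **Pawl:** I pushed the lever over with closed fingers. All three cameras found the ball at its thrown-off position, and the last wrist check still had it there. The knob sprang back about 30 degrees when the pawl was freed.
- **Winding back:** I re-gripped the knob and wound it back to about 7 degrees. The nose then stood 18 to 22 mm clear of the handle end, from the picture and the detections.
- **End state:** The gripper was open, well above the press and touching nothing. The clips, the hook and the rest of the press looked undisturbed. I did not check the peg, the lint roller or the tin up close afterwards, but the arm never went near them.

No check failed, and none disagreed beyond the few millimetres the detectors are normally off. I could not confirm the state after hand-in, because the interface accepts nothing more.

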